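Feel out the worn rocker bracket

TASK

One of the three steel rocker brackets on the bench has a worn, loose pivot. Rock their arms to find it: press an arm's left end down by feel, and where it drops freely take it right down to its stop and then press the right end right down too; a sound arm is tight and must not be forced, so keep well under 25 N. Set the worn bracket down gently, upright and with its arm left tipped, in the empty tray beside the vice, and leave the two sound ones standing where they are.

Things in the scene. Friction and masses are not known exactly. Their poses are not given: they have to be found in the camera images.
- bracket_a_grip (a point): Centre of the two upright cheeks of a loose steel rocker bracket, 50 mm above its underside. The cheeks stand side by side, 34 mm wide over both in local x, 28 mm in local y, tops 67 mm above the underside: pinch their outsides from above, fingers closing along local x. The pivot pin runs along x between them, 44 mm up.
- bracket_a: That bracket, one of three that look alike (the letter does not tell which is worn), about 0.6 kg; origin under the centre of its foot plate, 56 x 100 x 8 mm in local x, y, z. z up; y, along the arm, points roughly to world +y (the robot's left). It stands freely on the bench; pressing a pad does not tip it.
- rocker_a_left (a point): Top centre of the round pad (18 mm across) at the left (local +y) end of this bracket's rocker arm, 42 mm from the pivot, 56 mm above the underside when level; moves with the arm. Press here from above; keep clear of the cheeks, whose side is 28 mm away.
- rocker_a_right (a point): The same pad at the right (local -y) end of the arm.
- rocker_a (a joint): Arm tilt, rad: 0 level, negative left end down, stops at +-0.20; all start level. Two are sound: tight rubber bush, the pad gives 1 mm per 5 N and springs back level (25 N is too much). One is worn: the pad drops freely (under 1 N) 8 mm from level to a hard stop, and the arm stays tipped where it is left, also when carried.
- bracket_b_grip (a point): Centre of the two upright cheeks of a loose steel rocker bracket, 50 mm above its underside. The cheeks stand side by side, 34 mm wide over both in local x, 28 mm in local y, tops 67 mm above the underside: pinch their outsides from above, fingers closing along local x. The pivot pin runs along x between them, 44 mm up.
- bracket_b: That bracket, one of three that look alike (the letter does not tell which is worn), about 0.6 kg; origin under the centre of its foot plate, 56 x 100 x 8 mm in local x, y, z. z up; y, along the arm, points roughly to world +y (the robot's left). It stands freely on the bench; pressing a pad does not tip it.
- rocker_b_left (a point): Top centre of the round pad (18 mm across) at the left (local +y) end of this bracket's rocker arm, 42 mm from the pivot, 56 mm above the underside when level; moves with the arm. Press here from above; keep clear of the cheeks, whose side is 28 mm away.
- rocker_b_right (a point): The same pad at the right (local -y) end of the arm.
- rocker_b (a joint): Arm tilt, rad: 0 level, negative left end down, stops at +-0.20; all start level. Two are sound: tight rubber bush, the pad gives 1 mm per 5 N and springs back level (25 N is too much). One is worn: the pad drops freely (under 1 N) 8 mm from level to a hard stop, and the arm stays tipped where it is left, also when carried.
- bracket_c_grip (a point): Centre of the two upright cheeks of a loose steel rocker bracket, 50 mm above its underside. The cheeks stand side by side, 34 mm wide over both in local x, 28 mm in local y, tops 67 mm above the underside: pinch their outsides from above, fingers closing along local x. The pivot pin runs along x between them, 44 mm up.
- bracket_c: That bracket, one of three that look alike (the letter does not tell which is worn), about 0.6 kg; origin under the centre of its foot plate, 56 x 100 x 8 mm in local x, y, z. z up; y, along the arm, points roughly to world +y (the robot's left). It stands freely on the bench; pressing a pad does not tip it.
- rocker_c_left (a point): Top centre of the round pad (18 mm across) at the left (local +y) end of this bracket's rocker arm, 42 mm from the pivot, 56 mm above the underside when level; moves with the arm. Press here from above; keep clear of the cheeks, whose side is 28 mm away.
- rocker_c_right (a point): The same pad at the right (local -y) end of the arm.
- rocker_c (a joint): Arm tilt, rad: 0 level, negative left end down, stops at +-0.20; all start level. Two are sound: tight rubber bush, the pad gives 1 mm per 5 N and springs back level (25 N is too much). One is worn: the pad drops freely (under 1 N) 8 mm from level to a hard stop, and the arm stays tipped where it is left, also when carried.
- tray_floor (a point): Centre of the inner floor (3 mm above the bench) of the empty low aluminium reject tray right of the vice, fixed to the bench; inside 119 mm (local x) by 169 mm (local y), rim 18 mm above the bench.
- tray: The same tray; origin at the centre of its underside, y along its length.

How it is judged:
On the way, in this order (a step that is already met when the one before it is completed fails the run):
1. the left end of the worn bracket's arm is pressed down to its stop (value of joint any of rocker_a, rocker_b, rocker_c below -0.15 rad), for 0.1 s.
2. then its right end is pressed down to its stop (value of joint any of rocker_a, rocker_b, rocker_c above 0.15 rad), for 0.1 s.
At the end, for the whole second after the job is handed in: The worn bracket is at rest on the tray floor, upright (0.08 rad), within 50 mm (local x) and 60 mm (local y) of the tray centre, its arm still tipped either way (over 0.12 rad, which no sound arm keeps); the two sound ones stand upright within 25 mm of where they were (((x of bracket_a in the frame of tray between -0.05 and 0.05 m and y of bracket_a in the frame of tray between -0.06 and 0.06 m and z of bracket_a in the frame of tray below 0.01 m and linear speed of bracket_a below 0.02 m/s and (value of joint rocker_a below -0.12 rad or value of joint rocker_a above 0.12 rad) and angle between each of bracket_a, bracket_b, bracket_c's own z axis and vertical below 0.08 rad and distance of each of bracket_b, bracket_c from where it was at the start of the episode below 0.025 m) or (x of bracket_b in the frame of tray between -0.05 and 0.05 m and y of bracket_b in the frame of tray between -0.06 and 0.06 m and z of bracket_b in the frame of tray below 0.01 m and linear speed of bracket_b below 0.02 m/s and (value of joint rocker_b below -0.12 rad or value of joint rocker_b above 0.12 rad) and angle between each of bracket_a, bracket_b, bracket_c's own z axis and vertical below 0.08 rad and distance of each of bracket_a, bracket_c from where it was at the start of the episode below 0.025 m) or (x of bracket_c in the frame of tray between -0.05 and 0.05 m and y of bracket_c in the frame of tray between -0.06 and 0.06 m and z of bracket_c in the frame of tray below 0.01 m and linear speed of bracket_c below 0.02 m/s and (value of joint rocker_c below -0.12 rad or value of joint rocker_c above 0.12 rad) and angle between each of bracket_a, bracket_b, bracket_c's own z axis and vertical below 0.08 rad and distance of each of bracket_a, bracket_b from where it was at the start of the episode below 0.025 m))); the robot touches nothing.
It fails at once if a rocker arm is forced (over 25 N on it) (contact force between anything else and rocker_a above 25 N or contact force between anything else and rocker_b above 25 N or contact force between anything else and rocker_c above 25 N).
It fails at once if a bracket is dropped into the tray from over about 15 mm (faster than 0.5 m/s just above it) ((horizontal distance between bracket_a and tray below 0.12 m and z of bracket_a in the frame of tray below 0.04 m and linear speed of bracket_a above 0.5 m/s) or (horizontal distance between bracket_b and tray below 0.12 m and z of bracket_b in the frame of tray below 0.04 m and linear speed of bracket_b above 0.5 m/s) or (horizontal distance between bracket_c and tray below 0.12 m and z of bracket_c in the frame of tray below 0.04 m and linear speed of bracket_c above 0.5 m/s)).
It also fails if it takes over 67 s, if anything falls off the work surface, if the arm or the gripper's body presses on something with over 40 N, if the wrist force passes 120 N, or if a joint passes its speed limit or range.

ROBOT

A 6-joint arm with a two-finger parallel gripper is mounted at the origin on the work surface; the furniture and walls round the work are solid. World frame = base frame: x ahead of the robot, y to its left, z up, the work surface at z = 0. Lengths are in m, angles in rad, forces in N, time in s.
With the tool pointing down it reaches from about 0.275 to 0.725 m from the base axis. Payload 15.9 kg.
Tool frame: the origin (TCP) lies at the very end of the fingers, on their centre line; the grasp point (between the pads) lies 19 mm behind it (r.pinch_z is the distance from the TCP to the grasp point, in m); z points along the fingers, y is the direction in which the jaws open and shut (so a half turn about z gives the same grasp; the last joint's range is limited). The gripper opens to 85 mm and grips with 20 to 120 N. Pads are 22 mm wide; open, the fingers measure 114 mm over their backs; the gripper's body (76 mm by 85 mm) begins 54 mm behind the grasp point. The pads swing forward as they close: fully open they stand 13 mm farther back than shut.
Start: joints at [1.133, 0.213, -0.034, 1.323, 0, 1.571], TCP at [0.212, 0.453, 0.231] pointing down, gripper open.
Joint ranges: [-2.98, 2.98], [-0.74, 1.72], [-1.14, 1.35], [-2.1, 2.04], [-1.57, 1.44], [-3.14, 3.14]. Speed limits (rad/s): [1.89, 1.89, 2.39, 2.57, 3.14, 3.14].

INTERFACE

Orientations are given as a rotation vector (axis times angle).
In Python, from plant import r gives the robot as it stands. The module is installed in compiled form; this text tells all that it offers.
- The arm moves only by the tool apply_moves, never from a script. Its argument "deltas" is a list of rows, each an object with "slide": the shift along the tool's x, y, z in cm, a list of three; "roll": the turn about the tool's z in rad. A call has 1 to 5 rows; each row is the pose to reach, as a shift and turn from the pose commanded when the call began, along the tool's axes at that moment; what a row does not reach only later rows make up. A row lasts 1/10 s, in which the tool goes at most 50 mm and 8.59 degrees, less where a joint would pass 70% of its speed; a pose out of reach is approached as far as the arm can. A call with a gripper value outside its range is refused whole. "jaw" is the opening, from 0 (shut) to 1 (fully open), set as the call begins (left out, the last holds). The fingers move at their own pace and stop on an object; "newtons" is the grip in N (left out, the last holds). Time passes only in rows, so rows that repeat a pose let the fingers close. It gives the time, the measured TCP pose, the force and the opening at its end, in the units of the state.
- r.get_state(): the state, without advancing time (a new reading comes with each control period).
- r.grab_frame(name): name is "scene" or "top" or "wrist"; returns a dict with "pixels" (384x512x3 uint8, blue, green, red), "fov_y" (degrees; the focal length in pixels is half the picture's height over the tangent of half this angle, whatever the lens; pixels are square), "cx", "cy" (the principal point, pixels), "rvec" (rotation vector, rad) and "tvec" (3), from world to camera coordinates, as OpenCV has them; the wrist camera has in their place "hand_eye" (4x4, takes a point from camera to tool coordinates, whose origin is the TCP and whose axes are the flange's). Camera axes: x right, y down, z forward; pixel columns grow to the right and rows downward; lengths in m; the calibration is good to about 2 mm. A picture is of the moment at which its call begins: read the wrist's pose just before it. There is no depth.
- r.job_done(): hands the job in, once; it reports no verdict.
The state is a dict: "clock": time; "joint_pos": joint angles; "dq": joint speeds; "joint_torque": joint torques, N m; "position": TCP position; "ee_rot": TCP orientation; "contact_force": force on the tool from outside, world axes, zero at the start; "ft_torque": the same for the moment, N m; "gripper_width": finger opening in m.
Only numpy, scipy, OpenCV 4.12 (cv2) and the standard library are available. Lean on these libraries where they do the work, as an engineer would, in place of code of your own. Each camera call takes 0.05 s, during which the arm holds its last target. There are 200 camera calls.

## Working session

There is one attempt and no reset: what is moved stays moved. The work goes in short steps, Python scripts to look and compute and a tool call to move; the robot and the scene stay as the last step left them, time stands still between calls to the robot, and variables do not carry over. Pictures are saved under pics/ and viewed, about 8 in all and at most 12, crops included, and the job is handed in when it is done.

Besides the shell and the picture viewer there is one more tool, called after ">>>" as name(argument=value, ...) on one line, values as JSON. apply_moves: Moves the arm, as the interface text tells. Its arguments: {"type":"object","properties":{"deltas":{"type":"array"},"jaw":{"type":"number"},"newtons":{"type":"number"}},"required":["deltas"]}

```bash
mkdir -p pics; cat > h.py <<'E'
import numpy as np, cv2
from plant import r
def cam(f):
    F=f["pixels"].shape[0]/2/np.tan(np.radians(f["fov_y"])/2)
    return np.array([[F,0,f["cx"]],[0,F,f["cy"]],[0,0,1]])
def ray(f,s=None):
    K=cam(f)
    if "rvec" in f:
        R=cv2.Rodrigues(np.array(f["rvec"],float))[0]; t=np.array(f["tvec"],float).ravel(); return K,R.T,-R.T@t
    T=np.array(f["hand_eye"]); Rt=cv2.Rodrigues(np.array(s["ee_rot"],float))[0]
    return K,Rt@T[:3,:3],Rt@T[:3,3]+np.array(s["position"])
def onplane(c,uv,z):
    K,R,o=c; d=R@np.linalg.inv(K)@np.array([uv[0],uv[1],1.]); return o+d*(z-o[2])/d[2]
E
python3 - <<'E'
from h import *
s=r.get_state();print({k:np.round(v,3).tolist() for k,v in s.items()})
print(np.round(cv2.Rodrigues(np.array(s["ee_rot"],float))[0],3))
a=r.grab_frame("top");b=r.grab_frame("scene")
for n,f in(("top",a),("scene",b)):
    cv2.imwrite(f"pics/{n}1.png",f["pixels"]); c=ray(f); print(n,f["fov_y"],np.round(c[2],3),onplane(c,(256,192),0))
E
```

```text
{'clock': 0.0, 'joint_pos': [1.133, 0.213, -0.035, 1.324, -0.0, 1.571], 'dq': [0.0, 0.0, -0.0, 0.001, -0.0, -0.002], 'joint_torque': [-0.003, -68.616, 48.712, 0.018, -0.0, -0.0], 'position': [0.212, 0.453, 0.231], 'ee_rot': [-0.682, -3.066, 0.002], 'contact_force': [1.25, -0.348, 0.363], 'ft_torque': [0.05, 0.017, -0.033], 'gripper_width': 0.085}
[[-0.906  0.424 -0.   ]
 [ 0.424  0.906 -0.001]
 [-0.    -0.001 -1.   ]]
top 46.7934049770135 [0.217 0.072 1.578] [0.45026243 0.11370186 0.        ]
scene 48.25803646037059 [-0.697 -0.5    0.856] [0.54568808 0.08572607 0.        ]
```

View pics/top1.png

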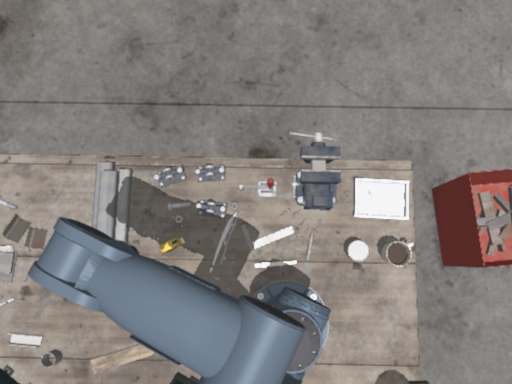

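View pics/scene1.png

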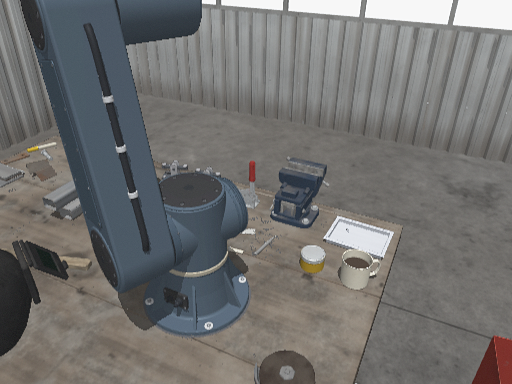

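The top view shows three brackets at about (169,177), (210,173) and (211,208), the tray at (382,199) and the vice at (318,185). The scene view adds little because the robot hides the brackets. I'll zoom in on the top view and get rough positions.

```bash
python3 - <<'E'
from h import *
f=r.grab_frame("top");c=ray(f)
for p in((169,177),(210,173),(211,208)):print(onplane(c,p,.05).round(3))
g=cv2.cvtColor(f["pixels"],cv2.COLOR_BGR2GRAY)
m=(g>200).astype(np.uint8);m[:,:345]=0;m[:,420:]=0;m[:165]=0;m[230:]=0
m=cv2.morphologyEx(m,cv2.MORPH_CLOSE,np.ones((9,9)))
q=max(cv2.findContours(m,0,1)[0],key=cv2.contourArea);R=cv2.minAreaRect(q);print(R)
for p in cv2.boxPoints(R):print(onplane(c,p,.018).round(3))
print('tray',onplane(c,R[0],.01).round(3))
cv2.imwrite("pics/top2.png",cv2.resize(f["pixels"][150:230,145:335],None,fx=4,fy=4,interpolation=cv2.INTER_CUBIC))
E
```

```text
[0.491 0.418 0.05 ]
[0.507 0.275 0.05 ]
[0.384 0.267 0.05 ]
((381.51507568359375, 198.45877075195312), (54.090248107910156, 40.31778335571289), 1.5911402702331543)
[ 0.362 -0.233  0.018]
[ 0.506 -0.239  0.018]
[ 0.504 -0.431  0.018]
[ 0.36  -0.422  0.018]
tray [ 0.433 -0.333  0.01 ]
```

View pics/top2.png

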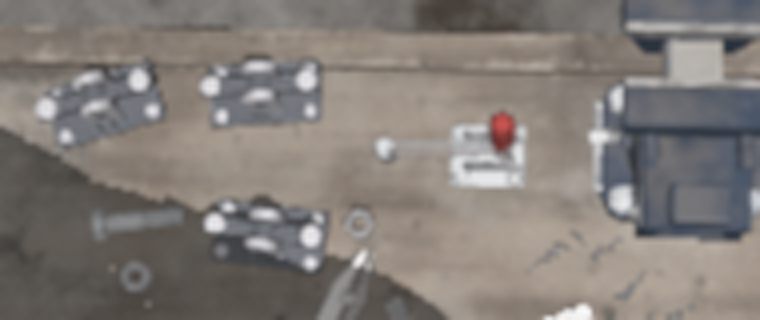

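The brackets are at about (0.49,0.42), (0.51,0.275) and (0.38,0.27), with yaws of roughly +18°, +5° and -8°. I'll move the wrist over them and line up the tool.

>>> apply_moves(deltas=[{"slide":[-4,-1,-3],"roll":0.14},{"slide":[-8,-2,-6],"roll":0.28},{"slide":[-12,-3,-8],"roll":0.42},{"slide":[-16,-4,-10],"roll":0.56},{"slide":[-20,-5,-10],"roll":0.7}])

```text
clock: 0.65
position: [0.3735, 0.322, 0.3336]
ee_rot: [1.699, 2.641, 0.005]
contact_force: [-0.2, 0.4, -0.2]
gripper_width: 0.0853
```

>>> apply_moves(deltas=[{"slide":[0,0,0],"roll":0.14},{"slide":[0,0,0],"roll":0.28},{"slide":[0,0,0],"roll":0.43},{"slide":[0,0,0],"roll":0.43},{"slide":[0,0,0],"roll":0.43}], jaw=0, newtons=30)

```text
clock: 1.15
position: [0.3718, 0.3228, 0.3312]
ee_rot: [-2.213, -2.23, 0.0]
contact_force: [-0.4, -0.2, -0.9]
gripper_width: 0.0121
```

```bash
python3 - <<'E'
from h import *
s=r.get_state();f=r.grab_frame("wrist");c=ray(f,s)
np.save("w1.npy",{"f":f,"s":s},allow_pickle=True)
print(s["clock"],s["position"],np.round(cv2.Rodrigues(np.array(s["ee_rot"],float))[0],3),s["gripper_width"],s["joint_pos"]);print(f["fov_y"],np.round(f["hand_eye"],3))
K,R,o=c
for p in((.491,.418,.05),(.507,.275,.05),(.384,.267,.05)):
    q=K@(R.T@(np.array(p)-o));print(q/q[2])
cv2.imwrite("pics/w1.png",f["pixels"])
E
```

```text
1.15 [0.37184089 0.32276367 0.33118373] [[-0.008  1.    -0.   ]
 [ 1.     0.008 -0.   ]
 [-0.    -0.    -1.   ]] 0.012080976139345308 [7.14855157e-01 2.06541186e-01 2.09119658e-01 1.57361702e+00
 8.29769536e-06 2.27791541e+00]
66.47711771155159 [[ 0.001 -0.96  -0.281  0.071]
 [ 1.     0.001 -0.     0.001]
 [ 0.    -0.281  0.96  -0.143]
 [ 0.     0.     0.     1.   ]]
[346.89818624  88.54680751   1.        ]
[348.75540678 189.37721812   1.        ]
[266.86144711 193.778958     1.        ]
```

View pics/w1.png

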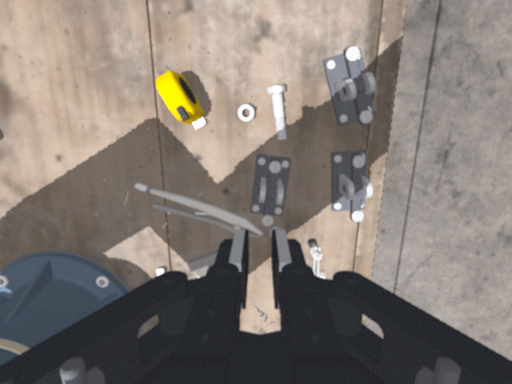

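The wrist view, with image up = +y and right = +x, shows these pads: bracket 1 left (353,53) and right (366,116), bracket 2 (358,160) and (357,216), bracket 3 (275,167) and (268,221). Next I'll refine the centroids and cast rays onto the pad plane.

```bash
cat > pads.py <<'E'
from h import *
def pad(f,uv,w=9,z=.056,c=None):
    g=cv2.cvtColor(f["pixels"],cv2.COLOR_BGR2GRAY)
    u,v=uv;u0,v0=u-w,v-w
    p=cv2.resize(g[v0:v+w+1,u0:u+w+1],None,fx=8,fy=8,interpolation=cv2.INTER_CUBIC)
    t,m=cv2.threshold(cv2.GaussianBlur(p,(9,9),0),0,255,cv2.THRESH_OTSU)
    q=min(cv2.findContours(m,0,1)[0],key=lambda q:1e9 if cv2.contourArea(q)<1500 else np.hypot(*(np.array(cv2.minEnclosingCircle(q)[0])-8*w)))
    (x,y),(a,b),_=cv2.fitEllipse(q)
    return np.array([u0+(x+.5)/8-.5,v0+(y+.5)/8-.5]),(a/8,b/8)
E
python3 - <<'E'
from pads import *
d=np.load("w1.npy",allow_pickle=True).item();f=d["f"];c=ray(f,d["s"])
for n,(l,ri) in enumerate((((353,53),(366,116)),((358,160),(357,216)),((275,167),(268,221)))):
    (L,sl),(Q,sr)=pad(f,l),pad(f,ri);a,b=onplane(c,L,.056),onplane(c,Q,.056)
    print(n+1,L.round(1),np.round(sl,1),Q.round(1),np.round(sr,1),a.round(4),b.round(4),np.linalg.norm(a-b).round(4),"mid",((a+b)/2).round(4),"yaw",np.degrees(np.arctan2(-(a-b)[0],(a-b)[1])).round(1))
E
```

```text
1 [352.9  53.2] [14.4 15.2] [366.2 115.4] [12.2 16.5] [0.4931 0.4612 0.056 ] [0.5192 0.3829 0.056 ] 0.0826 mid [0.5061 0.4221 0.056 ] yaw 18.4
2 [358.9 160.7] [11.6 15.2] [357.6 215.9] [11.1 12.4] [0.5156 0.3198 0.056 ] [0.5225 0.2349 0.056 ] 0.0852 mid [0.5191 0.2773 0.056 ] yaw 4.6
3 [276.  166.1] [11.6 17. ] [267.  220.3] [11.1 11.8] [0.3964 0.3107 0.056 ] [0.3848 0.2264 0.056 ] 0.0851 mid [0.3906 0.2686 0.056 ] yaw -7.9
```

The spans come to 83–85 mm against a true 84, so the poses are good. I'll press bracket 3's left pad first.

>>> apply_moves(deltas=[{"slide":[-0.6,1.2,4.8]},{"slide":[-1.2,2.4,9.6]},{"slide":[-1.2,2.4,14.4]},{"slide":[-1.2,2.4,19.2]},{"slide":[-1.2,2.4,23.1]}])

```text
invalid input at $.deltas[0]: expected keys slide, roll
```

>>> apply_moves(deltas=[{"slide":[0,0,2]},{"slide":[0,0,3.5]},{"slide":[0,0,3.8]},{"slide":[0,0,3.8]},{"slide":[0,0,3.8]}])

```text
invalid input at $.deltas[0]: expected keys slide, roll
```

>>> apply_moves(deltas=[{"slide":[0,0,0.15]},{"slide":[0,0,0.3]},{"slide":[0,0,0.45]},{"slide":[0,0,0.6]},{"slide":[0,0,0.6]}])

```text
invalid input at $.deltas[0]: expected keys slide, roll
```

>>> apply_moves(deltas=[{"slide":[-0.6,1.2,4.8],"roll":0},{"slide":[-1.2,2.4,9.6],"roll":0},{"slide":[-1.2,2.4,14.4],"roll":0},{"slide":[-1.2,2.4,19.2],"roll":0},{"slide":[-1.2,2.4,23.1],"roll":0}])

```text
clock: 1.7
position: [0.3952, 0.3102, 0.0979]
ee_rot: [-2.214, -2.229, 0.002]
contact_force: [1.6, 0.4, -0.3]
gripper_width: -0.0
```

>>> apply_moves(deltas=[{"slide":[0,0,2],"roll":0},{"slide":[0,0,3.5],"roll":0},{"slide":[0,0,3.8],"roll":0},{"slide":[0,0,3.8],"roll":0},{"slide":[0,0,3.8],"roll":0}])

```text
clock: 2.2
position: [0.3964, 0.3112, 0.0632]
ee_rot: [2.217, 2.226, 0.002]
contact_force: [0.0, 0.0, 0.1]
gripper_width: 0.0
```

>>> apply_moves(deltas=[{"slide":[0,0,0.15],"roll":0},{"slide":[0,0,0.3],"roll":0},{"slide":[0,0,0.45],"roll":0},{"slide":[0,0,0.6],"roll":0},{"slide":[0,0,0.6],"roll":0}])

```text
clock: 2.7
position: [0.3958, 0.3107, 0.0561]
ee_rot: [-2.218, -2.225, 0.0]
contact_force: [0.7, 0.1, -0.2]
gripper_width: 0.0001
```

>>> apply_moves(deltas=[{"slide":[0,0,0.1],"roll":0},{"slide":[0,0,0.2],"roll":0},{"slide":[0,0,0.2],"roll":0},{"slide":[0,0,0.2],"roll":0}])

```text
clock: 3.1
position: [0.396, 0.3111, 0.0547]
ee_rot: [-2.218, -2.225, -0.001]
contact_force: [-2.8, -0.2, 7.5]
gripper_width: -0.0003
```

Bracket 3 gave 7.5 N after about 1.5 mm, so it is sound. Bracket 2 is next.

>>> apply_moves(deltas=[{"slide":[0,0,-4],"roll":0},{"slide":[0.3,4,-4.6],"roll":0},{"slide":[0.6,8,-4.6],"roll":0},{"slide":[0.9,11.9,-4.6],"roll":0},{"slide":[0.9,11.9,-3],"roll":0}])

```text
clock: 3.6
position: [0.5202, 0.321, 0.0856]
ee_rot: [2.219, 2.221, 0.008]
contact_force: [-1.0, 0.1, -0.1]
gripper_width: -0.0002
```

>>> apply_moves(deltas=[{"slide":[0,0,1],"roll":0},{"slide":[0,0,2],"roll":0},{"slide":[0,0,2.2],"roll":0},{"slide":[0,0,2.2],"roll":0},{"slide":[0,0,2.2],"roll":0}])

```text
clock: 4.1
position: [0.5148, 0.3204, 0.063]
ee_rot: [2.218, 2.225, 0.001]
contact_force: [-0.6, -1.1, -0.1]
gripper_width: -0.0001
```

>>> apply_moves(deltas=[{"slide":[0,0,0.2],"roll":0},{"slide":[0,0,0.4],"roll":0},{"slide":[0,0,0.6],"roll":0},{"slide":[0,0,0.8],"roll":0},{"slide":[0,0,0.8],"roll":0}])

```text
clock: 4.6
position: [0.5148, 0.3201, 0.054]
ee_rot: [-2.218, -2.225, 0.0]
contact_force: [-0.5, -0.2, -0.9]
gripper_width: -0.0003
```

>>> apply_moves(deltas=[{"slide":[0,0,0.1],"roll":0},{"slide":[0,0,0.2],"roll":0},{"slide":[0,0,0.25],"roll":0},{"slide":[0,0,0.25],"roll":0}])

```text
clock: 5.0
position: [0.5149, 0.3202, 0.0518]
ee_rot: [-2.218, -2.225, 0.0]
contact_force: [-0.4, 0.5, -0.1]
gripper_width: -0.0
```

No force at 4 mm down, so this arm is free. I'll ease it to the stop.

>>> apply_moves(deltas=[{"slide":[0,0,0.1],"roll":0},{"slide":[0,0,0.15],"roll":0},{"slide":[0,0,0.15],"roll":0},{"slide":[0,0,0.15],"roll":0}])

```text
clock: 5.4
position: [0.5149, 0.3201, 0.0503]
ee_rot: [2.218, 2.225, -0.0]
contact_force: [-0.5, 1.0, 0.5]
gripper_width: -0.0002
```

>>> apply_moves(deltas=[{"slide":[0,0,0.05],"roll":0},{"slide":[0,0,0.05],"roll":0},{"slide":[0,0,0.05],"roll":0}])

```text
clock: 5.7
position: [0.5149, 0.3202, 0.0498]
ee_rot: [2.218, 2.225, -0.0]
contact_force: [1.6, -0.1, 0.9]
gripper_width: 0.0
```

>>> apply_moves(deltas=[{"slide":[0,0,0.05],"roll":0},{"slide":[0,0,0.05],"roll":0},{"slide":[0,0,0.05],"roll":0}])

```text
clock: 6.0
position: [0.5149, 0.3202, 0.0493]
ee_rot: [2.218, 2.225, 0.0]
contact_force: [1.0, -0.3, 0.7]
gripper_width: -0.0
```

>>> apply_moves(deltas=[{"slide":[0,0,0.05],"roll":0},{"slide":[0,0,0.05],"roll":0},{"slide":[0,0,0.05],"roll":0}])

```text
clock: 6.3
position: [0.5149, 0.3202, 0.0489]
ee_rot: [-2.218, -2.225, -0.0]
contact_force: [0.5, 0.6, 2.4]
gripper_width: -0.0002
```

>>> apply_moves(deltas=[{"slide":[0,0,0.03],"roll":0},{"slide":[0,0,0.03],"roll":0},{"slide":[0,0,0.03],"roll":0}])

```text
clock: 6.6
position: [0.515, 0.3203, 0.0487]
ee_rot: [2.218, 2.225, 0.0]
contact_force: [-1.7, 1.0, 5.2]
gripper_width: 0.0001
```

The left stop is reached at 5.2 N with stiff contact, about 7.3 mm down, so bracket 2 is the worn one. Now its right pad.

>>> apply_moves(deltas=[{"slide":[0,0,-4],"roll":0},{"slide":[-1.0,0.1,-6],"roll":0},{"slide":[-5,0.4,-6],"roll":0},{"slide":[-8.5,0.7,-6],"roll":0},{"slide":[-8.5,0.7,-5],"roll":0}])

```text
clock: 7.1
position: [0.523, 0.2321, 0.0995]
ee_rot: [2.221, 2.22, 0.001]
contact_force: [1.2, 1.6, 0.1]
gripper_width: 0.0002
```

>>> apply_moves(deltas=[{"slide":[0,0,1],"roll":0},{"slide":[0,0,2],"roll":0},{"slide":[0,0,2.8],"roll":0},{"slide":[0,0,2.8],"roll":0},{"slide":[0,0,2.8],"roll":0}])

```text
clock: 7.6
position: [0.522, 0.2356, 0.0703]
ee_rot: [-2.217, -2.226, 0.001]
contact_force: [-0.7, -0.3, 0.4]
gripper_width: -0.0002
```

>>> apply_moves(deltas=[{"slide":[0,0,0.2],"roll":0},{"slide":[0,0,0.4],"roll":0},{"slide":[0,0,0.6],"roll":0},{"slide":[0,0,0.8],"roll":0},{"slide":[0,0,0.8],"roll":0}])

```text
clock: 8.1
position: [0.5221, 0.2351, 0.0623]
ee_rot: [-2.218, -2.225, 0.0]
contact_force: [-0.1, 0.6, -0.9]
gripper_width: 0.0001
```

>>> apply_moves(deltas=[{"slide":[0,0,0.15],"roll":0},{"slide":[0,0,0.3],"roll":0},{"slide":[0,0,0.45],"roll":0},{"slide":[0,0,0.5],"roll":0},{"slide":[0,0,0.5],"roll":0}])

```text
clock: 8.6
position: [0.5221, 0.2352, 0.0574]
ee_rot: [-2.218, -2.225, 0.0]
contact_force: [-0.2, -0.2, -0.6]
gripper_width: 0.0
```

>>> apply_moves(deltas=[{"slide":[0,0,0.15],"roll":0},{"slide":[0,0,0.3],"roll":0},{"slide":[0,0,0.45],"roll":0},{"slide":[0,0,0.5],"roll":0},{"slide":[0,0,0.5],"roll":0}])

```text
clock: 9.1
position: [0.5221, 0.2352, 0.0524]
ee_rot: [-2.218, -2.225, 0.0]
contact_force: [0.6, -0.0, 0.1]
gripper_width: 0.0001
```

>>> apply_moves(deltas=[{"slide":[0,0,0.1],"roll":0},{"slide":[0,0,0.2],"roll":0},{"slide":[0,0,0.25],"roll":0},{"slide":[0,0,0.25],"roll":0}])

```text
clock: 9.5
position: [0.5221, 0.2352, 0.0499]
ee_rot: [-2.218, -2.225, 0.0]
contact_force: [-0.2, -0.4, 0.9]
gripper_width: -0.0001
```

>>> apply_moves(deltas=[{"slide":[0,0,0.05],"roll":0},{"slide":[0,0,0.09],"roll":0},{"slide":[0,0,0.09],"roll":0}])

```text
clock: 9.8
position: [0.5221, 0.2352, 0.049]
ee_rot: [2.218, 2.225, -0.0]
contact_force: [0.2, -1.2, 0.3]
gripper_width: 0.0001
```

>>> apply_moves(deltas=[{"slide":[0,0,0.04],"roll":0},{"slide":[0,0,0.04],"roll":0},{"slide":[0,0,0.04],"roll":0}])

```text
clock: 10.1
position: [0.5222, 0.2352, 0.0488]
ee_rot: [2.218, 2.225, 0.0]
contact_force: [-0.6, -1.6, 3.9]
gripper_width: 0.0002
```

Right stop reached: 3.9 N, stiff, at the same depth as the left. I'll hold it briefly, retreat, open the jaws and line up over the cheeks.

>>> apply_moves(deltas=[{"slide":[0,0,0.02],"roll":0},{"slide":[0,0,0.02],"roll":0},{"slide":[0,0,-3],"roll":0},{"slide":[0,0,-7],"roll":0},{"slide":[0,0,-9],"roll":0}])

```text
clock: 10.6
position: [0.5229, 0.2357, 0.1415]
ee_rot: [2.218, 2.224, 0.004]
contact_force: [0.5, -0.2, 0.4]
gripper_width: 0.0001
```

>>> apply_moves(deltas=[{"slide":[2,-0.1,-4],"roll":-0.08},{"slide":[4.2,-0.3,-4],"roll":-0.08},{"slide":[4.2,-0.3,-4],"roll":-0.08},{"slide":[4.2,-0.3,-4],"roll":-0.08},{"slide":[4.2,-0.3,-4],"roll":-0.08}], jaw=1)

```text
clock: 11.1
position: [0.5187, 0.2765, 0.178]
ee_rot: [-2.128, -2.311, 0.002]
contact_force: [-0.9, -0.1, 0.2]
gripper_width: 0.0724
```

```bash
python3 - <<'E'
from h import *
s=r.get_state();f=r.grab_frame("wrist");print(s["clock"],s["position"],s["gripper_width"],cv2.Rodrigues(np.array(s["ee_rot"],float))[0].round(3).tolist())
K,R,o=ray(f,s);im=f["pixels"].copy()
for x in(-17,17):
  for y in(-14,14):
    a=np.radians(4.6);p=np.array([.5191,.2773,.06])+np.array([x*np.cos(a)-y*np.sin(a),x*np.sin(a)+y*np.cos(a),0])/1e3
    q=K@(R.T@(p-o));q/=q[2];cv2.circle(im,(round(q[0]),round(q[1])),1,(0,0,255),-1)
cv2.imwrite("pics/w2.png",im)
E
```

```text
11.1 [0.51873278 0.2765145  0.1779922 ] 0.07235243583720725 [[-0.083, 0.997, -0.001], [0.997, 0.083, -0.001], [-0.001, -0.001, -1.0]]
```

View pics/w2.png

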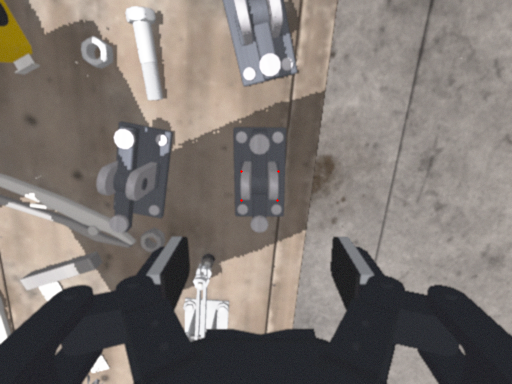

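The predicted cheek corners (red dots, about (241–278, 171–200)) fall on the cheeks. The left pad at (259,144) looks larger, meaning raised, than the right one at (260,224). Descending to grip.

>>> apply_moves(deltas=[{"slide":[0.05,0,4],"roll":0},{"slide":[0.05,0,8],"roll":0},{"slide":[0.05,0,11],"roll":0},{"slide":[0.05,0,13.5],"roll":0},{"slide":[0.05,0,14.7],"roll":0}])

```text
clock: 11.65
position: [0.5177, 0.2764, 0.0293]
ee_rot: [-2.127, -2.31, 0.005]
contact_force: [-0.5, 0.2, -0.4]
gripper_width: 0.0854
```

>>> apply_moves(deltas=[{"slide":[0,0,0],"roll":0},{"slide":[0,0,0],"roll":0},{"slide":[0,0,0],"roll":0},{"slide":[0,0,0],"roll":0},{"slide":[0,0,0],"roll":0}], jaw=0, newtons=60)

```text
clock: 12.15
position: [0.5197, 0.2781, 0.0332]
ee_rot: [2.127, 2.311, 0.003]
contact_force: [-1.5, -1.5, 7.8]
gripper_width: 0.0329
```

>>> apply_moves(deltas=[{"slide":[0,0,-0.5],"roll":0},{"slide":[0,0,-2],"roll":0},{"slide":[0,0,-4],"roll":0},{"slide":[0,0,-7],"roll":0},{"slide":[0,0,-10],"roll":0}])

```text
clock: 12.65
position: [0.5185, 0.2775, 0.1329]
ee_rot: [-2.127, -2.312, 0.001]
contact_force: [1.3, 0.2, -6.2]
gripper_width: 0.0331
```

>>> apply_moves(deltas=[{"slide":[0,0,-4],"roll":0},{"slide":[0,0,-8],"roll":0},{"slide":[0,0,-12],"roll":0},{"slide":[0,0,-16],"roll":0},{"slide":[0,0,-18],"roll":0}])

```text
clock: 13.15
position: [0.5192, 0.2778, 0.3157]
ee_rot: [2.126, 2.311, 0.006]
contact_force: [0.5, 0.2, -5.8]
gripper_width: 0.0331
```

It is lifted and held at about 6 N of weight. Carrying it over to the tray.

>>> apply_moves(deltas=[{"slide":[-3,-0.7,0],"roll":0.02},{"slide":[-7,-1.6,0],"roll":0.04},{"slide":[-11,-2.5,0],"roll":0.06},{"slide":[-15,-3.4,0],"roll":0.08},{"slide":[-19,-4.3,0],"roll":0.1}])

```text
clock: 13.65
position: [0.4911, 0.0833, 0.3121]
ee_rot: [2.241, 2.202, 0.0]
contact_force: [1.5, -0.8, -5.6]
gripper_width: 0.0335
```

>>> apply_moves(deltas=[{"slide":[-4,-0.5,0],"roll":0},{"slide":[-8,-1,0],"roll":0},{"slide":[-12,-1.5,0],"roll":0},{"slide":[-16,-2,0],"roll":0},{"slide":[-20,-2,0],"roll":0}])

```text
clock: 14.15
position: [0.4675, -0.1163, 0.3124]
ee_rot: [2.24, 2.202, 0.0]
contact_force: [2.3, 0.8, -5.3]
gripper_width: 0.0334
```

>>> apply_moves(deltas=[{"slide":[-4,-0.3,0],"roll":0},{"slide":[-7,-0.3,0],"roll":0},{"slide":[-9,-0.3,0],"roll":0},{"slide":[-10,-0.3,0],"roll":0},{"slide":[-10,-0.3,0],"roll":0}])

```text
clock: 14.65
position: [0.4635, -0.2156, 0.3118]
ee_rot: [-2.242, -2.201, 0.0]
contact_force: [0.3, 0.9, -6.0]
gripper_width: 0.0333
```

```bash
python3 - <<'E'
from h import *
s=r.get_state();f=r.grab_frame("wrist");np.save("w3.npy",{"f":f,"s":s},allow_pickle=True)
print(s["clock"],s["position"],s["gripper_width"],cv2.Rodrigues(np.array(s["ee_rot"],float))[0].round(3).tolist())
cv2.imwrite("pics/w3.png",f["pixels"])
E
```

```text
14.65 [ 0.46353832 -0.21556361  0.31175683] 0.033345782977955124 [[0.018, 1.0, -0.0], [1.0, -0.018, -0.0], [-0.0, -0.0, -1.0]]
```

View pics/w3.png

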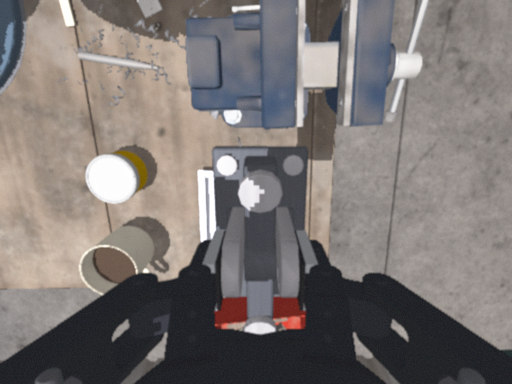

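The bracket is held level. The tray's left rim shows at columns 199–213 from row 170 downward, and the rest is hidden by the bracket. I'll check that corner against the top-view estimate.

```bash
python3 - <<'E'
from h import *
d=np.load("w3.npy",allow_pickle=True).item();f=d["f"];c=ray(f,d["s"])
print([onplane(c,p,.018).round(4) for p in((198,170),(198,243),(331,190))])
f=r.grab_frame("top");c=ray(f)
print('vice right edge',onplane(c,(337,185),.1))
cv2.imwrite("pics/t4.png",cv2.resize(f["pixels"][150:250,300:430],None,fx=6,fy=6,interpolation=cv2.INTER_CUBIC))
E
```

```text
[array([ 0.3703, -0.2358,  0.018 ]), array([ 0.3609, -0.3574,  0.018 ]), array([ 0.5739, -0.2709,  0.018 ])]
vice right edge [ 0.46402712 -0.16150441  0.1       ]
```

View pics/t4.png

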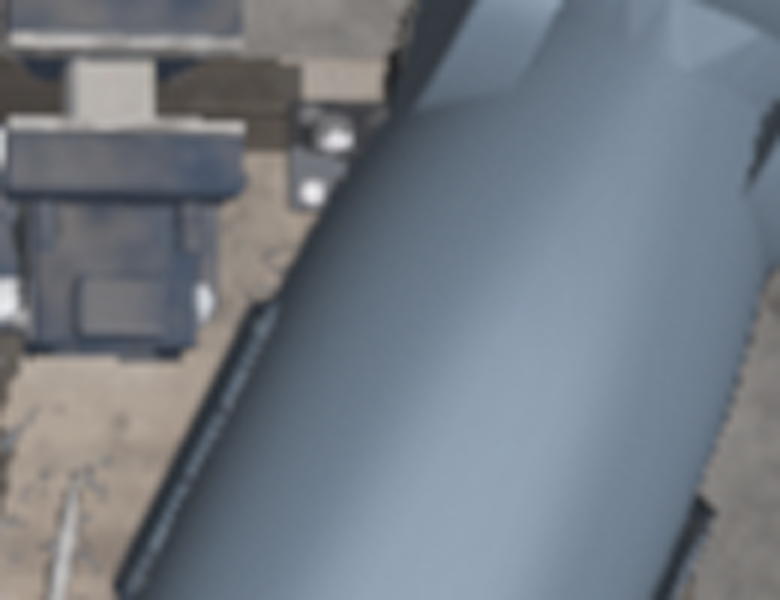

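The corner is at (0.370,-0.236), which agrees with the top estimate to within 1 cm. The top crop shows the arm over the tray and bracket, and the vice well clear. Moving to the tray centre (0.435,-0.333) and lowering.

>>> apply_moves(deltas=[{"slide":[-3,-0.7,0],"roll":0.02},{"slide":[-6,-1.4,0],"roll":0.02},{"slide":[-9,-2.1,0],"roll":0.02},{"slide":[-11.8,-2.75,0],"roll":0.02},{"slide":[-11.8,-2.75,3],"roll":0.02}])

```text
clock: 15.25
position: [0.4351, -0.335, 0.2843]
ee_rot: [2.259, 2.174, 0.0]
contact_force: [1.4, 0.4, -5.5]
gripper_width: 0.0334
```

>>> apply_moves(deltas=[{"slide":[0,0,4],"roll":0},{"slide":[0,0,8],"roll":0},{"slide":[0,0,12],"roll":0},{"slide":[0,0,15],"roll":0},{"slide":[0,0,17],"roll":0}])

```text
clock: 15.75
position: [0.4338, -0.3304, 0.1096]
ee_rot: [-2.259, -2.18, 0.0]
contact_force: [0.1, 0.1, -5.5]
gripper_width: 0.0331
```

>>> apply_moves(deltas=[{"slide":[0,0,1.5],"roll":0},{"slide":[0,0,3],"roll":0},{"slide":[0,0,4],"roll":0},{"slide":[0,0,4.5],"roll":0},{"slide":[0,0,4.5],"roll":0}])

```text
clock: 16.25
position: [0.4343, -0.3318, 0.0665]
ee_rot: [-2.261, -2.18, 0.0]
contact_force: [0.7, 0.1, -5.4]
gripper_width: 0.0333
```

```bash
python3 - <<'E'
from h import *
f=r.grab_frame("wrist");cv2.imwrite("pics/w5.png",f["pixels"])
E
```

```text
(no output)
```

View pics/w5.png

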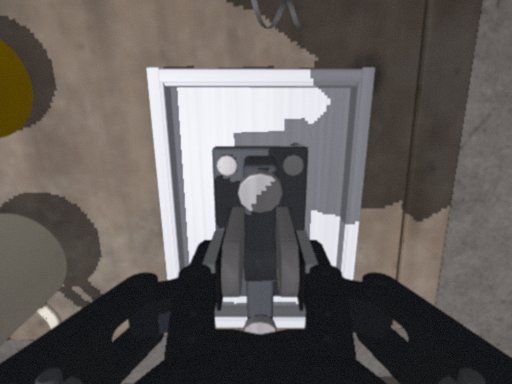

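The foot, at columns 213–308, is centred between the inner walls (about 178–350), and the back wall (row ~88) is well clear. Lowering gently.

>>> apply_moves(deltas=[{"slide":[0,0,0.8],"roll":0},{"slide":[0,0,1.6],"roll":0},{"slide":[0,0,2.2],"roll":0},{"slide":[0,0,2.6],"roll":0},{"slide":[0,0,2.7],"roll":0}])

```text
clock: 16.8
position: [0.434, -0.3321, 0.039]
ee_rot: [-2.262, -2.179, 0.0]
contact_force: [-0.1, 0.1, -5.7]
gripper_width: 0.0336
```

>>> apply_moves(deltas=[{"slide":[0,0,0.1],"roll":0},{"slide":[0,0,0.2],"roll":0},{"slide":[0,0,0.25],"roll":0},{"slide":[0,0,0.25],"roll":0}])

```text
clock: 17.2
position: [0.4344, -0.3323, 0.0373]
ee_rot: [2.262, 2.18, 0.0]
contact_force: [0.3, -1.3, -5.1]
gripper_width: 0.0334
```

>>> apply_moves(deltas=[{"slide":[0,0,0.05],"roll":0},{"slide":[0,0,0.1],"roll":0},{"slide":[0,0,0.1],"roll":0},{"slide":[0,0,0.1],"roll":0}])

```text
clock: 17.6
position: [0.4343, -0.3323, 0.0363]
ee_rot: [2.262, 2.18, 0.0]
contact_force: [1.0, -0.5, -5.9]
gripper_width: 0.0333
```

>>> apply_moves(deltas=[{"slide":[0,0,0.05],"roll":0},{"slide":[0,0,0.05],"roll":0},{"slide":[0,0,0.05],"roll":0}])

```text
clock: 17.9
position: [0.4343, -0.3324, 0.0362]
ee_rot: [2.262, 2.18, 0.0]
contact_force: [-3.7, 1.4, 5.4]
gripper_width: 0.0333
```

It has touched down, with the force swinging to +5.4 N. Releasing and retreating.

>>> apply_moves(deltas=[{"slide":[0,0,0],"roll":0},{"slide":[0,0,0],"roll":0},{"slide":[0,0,0],"roll":0},{"slide":[0,0,0],"roll":0},{"slide":[0,0,0],"roll":0}], jaw=0.9)

```text
clock: 18.4
position: [0.4343, -0.3323, 0.0357]
ee_rot: [2.262, 2.18, 0.0]
contact_force: [-0.4, 0.0, 0.3]
gripper_width: 0.077
```

>>> apply_moves(deltas=[{"slide":[0,0,-1],"roll":0},{"slide":[0,0,-4],"roll":0},{"slide":[0,0,-8],"roll":0},{"slide":[0,0,-12],"roll":0},{"slide":[0,0,-16],"roll":0}])

```text
clock: 18.9
position: [0.434, -0.3321, 0.1982]
ee_rot: [2.262, 2.18, 0.0]
contact_force: [0.5, -0.7, -0.5]
gripper_width: 0.0769
```

>>> apply_moves(deltas=[{"slide":[-2,0,-4],"roll":0},{"slide":[-4,0,-7],"roll":0},{"slide":[-4,0,-7],"roll":0},{"slide":[-4,0,-7],"roll":0},{"slide":[-4,0,-7],"roll":0}])

```text
clock: 19.4
position: [0.4325, -0.3717, 0.265]
ee_rot: [-2.261, -2.179, 0.0]
contact_force: [-0.9, 0.5, 0.0]
gripper_width: 0.0767
```

```bash
python3 - <<'E'
from h import *
s=r.get_state();f=r.grab_frame("wrist");t=r.grab_frame("top")["pixels"]
print(s["clock"],s["position"],s["contact_force"])
a=cv2.resize(f["pixels"][60:360,130:390],(390,450));b=cv2.resize(t[150:230,145:225],(400,400));b=cv2.copyMakeBorder(b,0,50,0,0,0)
cv2.imwrite("pics/w6.png",np.hstack([a,b]))
E
```

```text
19.4 [ 0.43247278 -0.37166249  0.26504737] [-0.86728841  0.46918345  0.0224195 ]
```

View pics/w6.png

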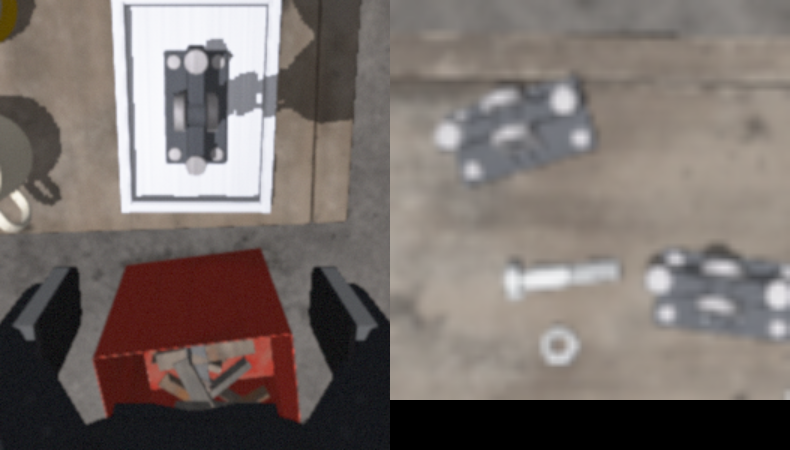

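The worn bracket stands upright near the tray centre (crop (196,105)). Its left pad (196,62) looks larger than its right (196,166), so the arm is still tipped. Both sound brackets are where they were. Handing in.

```bash
python3 -c "
from plant import r
print(r.job_done())"
```

```text
the job is handed in; nothing more can be done
None
```

I found the worn bracket, set it down in the tray with its arm tipped right end down, and handed the job in at about 19.5 s of the 67 s allowed. No verdict was reported.

- **Finding it:** The bracket at about (0.39, 0.27) gave 7.5 N after about 1.5 mm, so it is sound. The one at about (0.52, 0.28) dropped freely. I pressed it to its left stop (5.2 N, about 7.3 mm down), then to its right stop (3.9 N at the last reading, same depth). I never pressed the third bracket, since the worn one was already found.
- **Placing it:** I gripped it by the cheeks at 60 N and lowered it slowly. It touched down at about 5 N and I released it near the tray centre, at about (0.434, -0.332).
- **Last checks:** The final wrist picture shows it upright and roughly central in the tray. Its left pad looks larger than its right, so the arm is still tipped. I judged the tilt only by eye and did not measure the angle. The final top picture shows the two sound brackets standing where they were. The gripper was clear of everything, with about 0 N on the wrist.
- **Disagreements:** The tray corner seen by the wrist camera differed from the top-view estimate by about 8 mm, and its yaw by 2–4°. Both are well inside the placing tolerance.

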